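Find the well-set throat of the splint thinner by feel

TASK

One of the splint thinner's three throats is set right for the red-handled feeler: its leaf slides in with a light, steady drag, while another is loose and the third too tight, and you can only tell by feel. Try the feeler in the throats gently, never forcing the leaf, and leave it lying flat and fully home, its flange against the hood, in the one throat that drags lightly. Let go of it and leave the other things on the table where they are.

Things in the scene. Friction and masses are not known exactly. Their poses are not given: they have to be found in the camera images.
- thinner: Fixed green bamboo-splint thinner. Base 180 (x) x 250 (y) x 20 mm high, origin at the centre of its underside; x = the way the feeler is pushed in, z up. From x = +20 to +90 mm a hood, 74 mm high (dials on it to 92 mm), with three throats side by side, 70 mm apart, open at the front. In front of it a bare apron, 20 mm above the table, level with the throats' floors.
- throat0 (a point): Mouth of the right-hand throat (smallest y of the thinner): on its floor, mid-width, in the plane of the hood's front face; axes as the thinner's. Each throat is a tunnel 30 mm wide and 26 mm high. In it, 25 mm behind the face, a round cross bar, 20 mm thick, is sprung down towards the floor. Which throat is loose, right or tight changes from run to run and cannot be seen.
- throat1 (a point): The same point of the middle throat. How they feel: in the loose throat the leaf passes without drag. In the right one the bevel meets the bar when the tip is 30 to 35 mm inside the face; riding up takes 4 to 8 N along the push and up to 18 N on the hand in all; then the bar presses on the leaf with 5 N, a light steady drag of 1 to 4 N both ways.
- throat2 (a point): The same point of the left-hand throat (largest y of the thinner). In the tight throat the bar is held down by over 30 N: the push climbs past 10 N, and the leaf stops with its tip only 20 to 27 mm inside the face unless it is forced.
- feeler: Loose feeler gauge, 0.13 to 0.22 kg, lying flat. Origin at its underside, mid-width; x points to the leaf's tip, z up. Red handle x = -45 to +39 mm, 18 mm wide, 36 mm high; dark flange 40 mm wide, 24 mm high, to x = +45 mm; then the leaf. The underside is one plane. When fully home, the flange's front meets the hood's front face.
- shoulder (a point): Point on the feeler where the leaf leaves the flange: underside, mid-width, 45 mm ahead of the feeler's origin. Axes as the feeler's.
- leaf: The feeler's steel leaf, fixed rigidly to the handle: 60 mm long, 20 mm wide, 5 mm thick, the last 16 mm bevelled on top down to a 1.5 mm edge. Origin at the shoulder, x towards the tip.
- bowl_black: Bystander: black lacquer bowl, 120 mm across, 55 mm high, origin under its centre.
- bowl_red: Bystander: red bowl, 110 mm across, 50 mm high, origin under its centre.
- hoop_big: Bystander: bamboo lantern hoop lying flat, 110 mm across, 10 mm high, origin under its centre.
- hoop_small: Bystander: bamboo lantern hoop lying flat, 76 mm across, 10 mm high, origin under its centre.
- base_disc: Bystander: wooden lantern base disc, 90 mm across, 12 mm high, origin under its centre.
- glue_jar: Bystander: amber glue jar, 60 mm across, 80 mm high, origin under its centre.
- brush: Bystander: paint brush lying on the table, 170 mm long along its x axis.
Things that resemble listed ones, but are neither listed nor needed, are in the scene too. Of the things shaped like the feeler, the red one is meant.

How it is judged (in metres and radians):
On the way, in this order (a step that is already met when the one before it is completed fails the run):
1. the feeler is picked up, at least 30 mm clear of the table (height (world z) of feeler above 0.03 m), for 0.2 s.
2. the leaf is fully home in the throat that drags lightly (the spring bar presses on it) (((x of shoulder in the frame of throat0 between -0.006 and 0.004 m and y of shoulder in the frame of throat0 between -0.008 and 0.008 m and z of shoulder in the frame of throat0 between -0.004 and 0.004 m) or (x of shoulder in the frame of throat1 between -0.006 and 0.004 m and y of shoulder in the frame of throat1 between -0.008 and 0.008 m and z of shoulder in the frame of throat1 between -0.004 and 0.004 m) or (x of shoulder in the frame of throat2 between -0.006 and 0.004 m and y of shoulder in the frame of throat2 between -0.008 and 0.008 m and z of shoulder in the frame of throat2 between -0.004 and 0.004 m)) and contact force between leaf and anything else above 5 N), for 0.2 s.
At the end, for the whole second after the job is handed in: The feeler rests, released, in the throat that drags: shoulder within 6 mm of the hood's face, 8 mm of the throat's middle and 4 mm of its floor, lined up within 0.12 rad, tilted under 0.08 rad, the spring bar pressing on the leaf (over 5 N contact force on the leaf in all) (all of step 2 and angle between the x axis of feeler and the x axis of thinner, either way round below 0.12 rad and angle between feeler's own z axis and vertical below 0.08 rad and contact force between the fingers and feeler below 0.1 N and linear speed of feeler below 0.01 m/s); the robot touches nothing.
It fails at once if the leaf is forced: more than 50 N of contact force on its two faces together (contact force between leaf and anything else above 50 N).
It fails at once if the feeler is pressed against the thinner with more than 45 N (contact force between feeler and thinner above 45 N).
It fails at once if another thing on the table is shifted by more than 20 mm (distance of any of bowl_black, bowl_red, hoop_big, hoop_small, base_disc, glue_jar, brush from where it was at the start of the episode above 0.02 m).
It also fails if it takes over 72 s, if anything falls off the work surface, if the arm or the gripper's body presses on something with over 40 N, if the wrist force passes 120 N, or if a joint passes its speed limit or range.

ROBOT

A 6-joint arm with a two-finger parallel gripper is mounted at the origin on the work surface. World frame = base frame: x ahead of the robot, y to its left, z up, the work surface at z = 0. Lengths are in mm, angles in rad, forces in N, time in s.
With the tool pointing down it reaches from about 300 to 875 mm from the base axis. Payload 4.2 kg.
Tool frame: the origin (TCP) lies at the very end of the fingers, on their centre line; the grasp point (between the pads) lies 19 mm behind it; z points along the fingers, x is the direction in which the jaws open and shut, and the axes are right-handed (so a half turn about z gives the same grasp; the last joint's range is limited). The gripper opens to 85 mm and grips with 20 to 120 N. Pads are 22 mm wide; open, the fingers measure 114 mm over their backs; the gripper's body (76 mm by 85 mm) begins 54 mm behind the grasp point. The pads swing forward as they close: fully open they stand 13 mm farther back than shut.
Start: joints at [-1.172, 0.32, 1.565, -0, 1.257, -0.02], TCP at [233.837, -525.323, 208.438] pointing down, gripper open.
Joint ranges: [-3.11, 3.11], [-0.84, 2.01], [0.21, 2.61], [-1.34, 4.49], [0.05, 2.63], [-2.56, 2.56]. Speed limits (rad/s): [2.57, 2.57, 3.14, 3.14, 3.14, 3.14].

INTERFACE

Orientations are given as a unit quaternion [x, y, z, w].
In Python, from cell import manip gives the robot as it stands.
- The arm moves only by the tool carry_out, never from a script. Its argument "commands" is a list that holds one entry, the list of rows, each a list of 6 numbers: the shift along the tool's x, y, z each as a share of 250 mm, from -1 to 1, then the turn, a rotation vector about the tool's x, y, z each as a share of 90 degrees, from -1 to 1. A call has 1 to 20 rows; each row shifts and turns the commanded pose from where the row before left it, along the tool's axes as they then stand; what a row does not reach is not made up. A row lasts 1/10 s, in which the tool goes at most 50 mm and 8.59 degrees, less where a joint would pass 70% of its speed; a pose out of reach is approached as far as the arm can. A call with a number of a shift or a turn outside -1 to 1 is refused whole. A call with a gripper value outside its range is refused whole. "fingers" is the opening, from -1 (shut) to 1 (fully open), set as the call begins (left out, the last holds). The fingers move at their own pace and stop on an object; "squeeze" is the grip in N (left out, the last holds). Time passes only in rows, so rows that do not move let the fingers close. It gives the time, the measured TCP pose, the force and the opening at its end, in the units of the state.
- manip.state(): the state, without advancing time (a new reading comes with each control period).
- manip.capture(name): name is "scene" or "top" or "wrist"; returns (picture, depth): 400x640x3 uint8, red, green, blue; 400x640 float32, mm along the optical axis (not along the pixel's ray), 0 where there is no reading.
- manip.camera_info(name): a dict with "intrinsics" (3x3 intrinsics, pixels), "eye" and "orientation" of the camera in the world. Camera axes: x right, y down, z forward; pixel columns grow to the right and rows downward; lengths in mm; the calibration is good to about 2 mm. The wrist camera is an equidistant fisheye: a pixel r from the principal point sees the ray r / f radians off the axis. A picture is of the moment at which its call begins: read the wrist's pose just before it. camera_info takes no time and is no camera call; for the wrist camera it gives the pose at the moment of the call.
- manip.hand_in(): hands the job in, once; it reports no verdict.
The state is a dict: "clock": time; "q": joint angles; "dq": joint speeds; "effort": joint torques, N m; "tcp_pos": TCP position; "tcp_rot": TCP orientation; "wrist_force": force on the tool from outside, world axes, zero at the start; "torque": the same for the moment, N m; "width": finger opening in mm.
Only numpy, scipy, OpenCV 4.12 (cv2) and the standard library are available. Lean on these libraries where they do the work, as an engineer would, in place of code of your own. Each camera call takes 0.05 s, during which the arm holds its last target. There are 200 camera calls.

## Working session

There is one attempt and no reset: what is moved stays moved. The work goes in short steps, Python scripts to look and compute and a tool call to move; the robot and the scene stay as the last step left them, time stands still between calls to the robot, and variables do not carry over. Pictures are saved under pics/ and viewed, about 8 in all and at most 12, crops included, and the job is handed in when it is done.

Besides the shell and the picture viewer there is one more tool, called in YAML: its name, and indented under it one key for each argument. carry_out: Moves the arm, as the interface text tells. Its arguments: {"type":"object","properties":{"commands":{"type":"array","items":{"type":"array","items":{"type":"array","items":{"type":"number","minimum":-1,"maximum":1}}}},"fingers":{"type":"number"},"squeeze":{"type":"number"}},"required":["commands"]}

```bash
mkdir -p pics
python3 - <<'E'
from cell import manip
import cv2,numpy as np
for n in("scene","top"):
    p,d=manip.capture(n); cv2.imwrite(f"pics/{n}0.png",p[:,:,::-1]); np.save(f"{n}0.npy",d); np.save(f"{n}0p.npy",p)
    print(n,manip.camera_info(n))
print(manip.state())
E
```

```text
scene {'intrinsics': array([[363.93505388,   0.        , 314.41397462],
       [  0.        , 363.93505388, 196.7680034 ],
       [  0.        ,   0.        ,   1.        ]]), 'eye': array([1162.5663108 , -302.4588759 ,  776.03001724]), 'orientation': array([ 0.7773832 ,  0.51688314, -0.19565427, -0.30037741])}
top {'intrinsics': array([[398.55996871,   0.        , 325.99158699],
       [  0.        , 398.55996871, 201.99260879],
       [  0.        ,   0.        ,   1.        ]]), 'eye': array([ 389.83328065,  -26.46315218, 1034.20351693]), 'orientation': array([-0.70381818,  0.70698461, -0.05343183,  0.04424669])}
{'clock': 0.1, 'q': array([-1.17199835e+00,  3.20249345e-01,  1.56557192e+00,  2.63047222e-05,
        1.25739967e+00, -2.00175514e-02]), 'dq': array([ 0.00103424, -0.00206937, -0.00083159, -0.00040972,  0.00119786,
       -0.00017804]), 'effort': array([ 4.90469192e-04, -4.16407192e+01, -2.34705716e+01,  1.15779430e-04,
        4.93704923e-03, -7.62434649e-08]), 'tcp_pos': array([ 233.65740839, -524.87166581,  207.64830712]), 'tcp_rot': array([ 8.38650786e-01, -5.44668886e-01, -6.66749488e-04, -4.67365409e-04]), 'wrist_force': array([-0.1754314 ,  0.33403608, -0.17413137]), 'torque': array([-0.02321874, -0.02525003, -0.01448933]), 'width': 85.47045549478807}
```

View pics/top0.png

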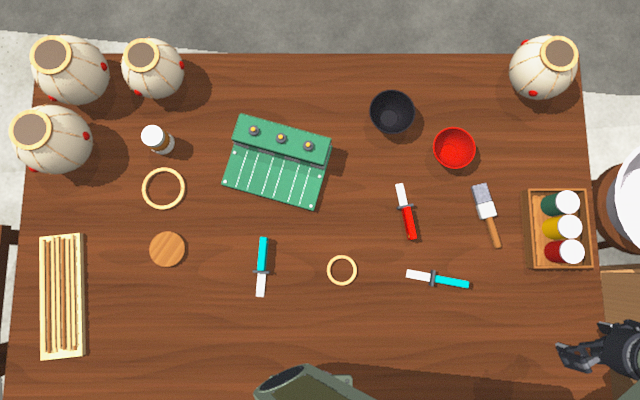

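View pics/scene0.png

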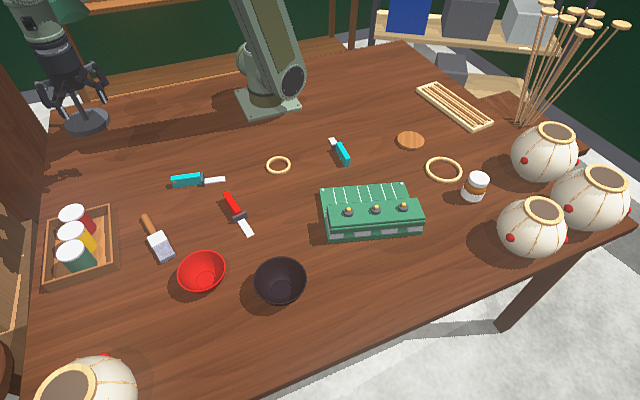

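The top view shows the red feeler at about (406,212) with its leaf pointing up (+x). The thinner is at (278,162), with the hood on the far side and the apron facing the robot. Next I measure both.

```bash
cat > h.py <<'E'
import numpy as np,cv2
from scipy.spatial.transform import Rotation as R
from cell import manip
def cloud(d,ci):
    K=ci["intrinsics"];v,u=np.indices(d.shape)
    c=np.dstack([(u-K[0,2])/K[0,0]*d,(v-K[1,2])/K[1,1]*d,d])
    return c@R.from_quat(ci["orientation"]).as_matrix().T+ci["eye"]
def rect(pts):
    r=cv2.minAreaRect(pts[:,:2].astype(np.float32)); b=cv2.boxPoints(r)
    return np.round(r[0],1),np.round(r[1],1),np.round(b,1).tolist(),len(pts)
E
python3 - <<'E'
from h import *
for n in("top","scene"):
    d=np.load(n+"0.npy");p=np.load(n+"0p.npy");P=cloud(d,manip.camera_info(n))
    h=cv2.cvtColor(p,cv2.COLOR_RGB2HSV);H,S,V=[h[...,i].astype(int) for i in range(3)]
    x,y,z=P[...,0],P[...,1],P[...,2]
    green=(H>65)&(H<86)&(S>80)&(y>-100)&(y<350)&(x>300)&(x<750)
    print(n,'table z',np.median(z[(abs(x-400)<30)&(abs(y)<20)&(d>0)]))
    g=green&(abs(z-20)<6);print("apron",rect(P[g]),np.median(z[g]))
    g=green&(abs(z-74)<5);print("hood",rect(P[g]),np.median(z[g]))
    g=green&(z>8)&(z<85);print("all",rect(P[g]))
    red=((H<6)|(H>174))&(S>150)&(V>90)
    rg=red&(x>250)&(x<480)&(y<-100)&(y>-320)&(z>22)&(z<45)
    print("handle",rect(P[rg]),np.median(z[rg]))
    c=rect(P[rg])[0]
    lf=(z>2.5)&(z<45)&(np.hypot(x-c[0],y-c[1])<120)&(S<70)&(V>150);print("leaf",rect(P[lf]),np.median(z[lf]))
E
```

```text
top table z -0.24958160365531512
apron (array([629.1,  88.8]), array([248.1, 175.5]), [[510.29998779296875, -5.900000095367432], [678.9000244140625, -54.79999923706055], [747.9000244140625, 183.5], [579.2999877929688, 232.3000030517578]], 3568) 19.90626702333674
hood (array([683.5,  72.3]), array([236.9,  72.2]), [[616.0999755859375, -31.600000381469727], [685.5, -51.5], [750.9000244140625, 176.10000610351562], [681.5999755859375, 196.10000610351562]], 2285) 73.81698871734932
all (array([581.4, 102.5]), array([248.2, 286.1]), [[409.0, 24.299999237060547], [683.2000122070312, -57.20000076293945], [753.9000244140625, 180.6999969482422], [479.6000061035156, 262.1000061035156]], 6061)
handle (array([ 458.9, -253.4]), array([45.6, 19.2]), [[434.6000061035156, -248.39999389648438], [438.29998779296875, -267.20001220703125], [483.1000061035156, -258.3999938964844], [479.3999938964844, -239.60000610351562]], 135) 35.3497598729208
leaf (array([ 456.2, -243.2]), array([238.4,  55.9]), [[333.79998779296875, -245.39999389648438], [347.6000061035156, -299.6000061035156], [578.5999755859375, -241.
[... 490 characters left out ...]
51562], [682.2999877929688, 194.8000030517578]], 1781) 73.58167553134172
all (array([578.9, 100.5]), array([248.5, 299.2]), [[399.8999938964844, 24.399999618530273], [686.5, -61.5], [757.9000244140625, 176.60000610351562], [471.29998779296875, 262.5]], 3609)
handle (array([ 458.1, -256.3]), array([44.5, 17.1]), [[434.70001220703125, -251.6999969482422], [437.70001220703125, -268.5], [481.5, -260.79998779296875], [478.6000061035156, -244.0]], 83) 35.1220471499488
leaf (array([ 454.5, -245.3]), array([236.4,  58.8]), [[332.70001220703125, -247.5], [347.8999938964844, -304.29998779296875], [576.2999877929688, -243.1999969482422], [561.0999755859375, -186.39999389648438]], 164) 4.520170659334099
```

Run:
```python
from h import *
for n in("top","scene"):
    d=np.load(n+"0.npy");p=np.load(n+"0p.npy");P=cloud(d,manip.camera_info(n))
    h=cv2.cvtColor(p,cv2.COLOR_RGB2HSV);H,S,V=[h[...,i].astype(int) for i in range(3)]
    x,y,z=P[...,0],P[...,1],P[...,2]
    m=((H<6)|(H>174))&(S>150)&(V>60)&(x>380)&(x<560)&(y<-200)&(y>-330)&(z>25)&(z<45)
    k,l,st,_=cv2.connectedComponentsWithStats(m.astype(np.uint8));i=1+np.argmax(st[1:,4]);m=l==i
    print("handle",st[i],rect(P[m]))
    lf=(z>2)&(z<9)&(x>440)&(x<620)&(y<-160)&(y>-300)&(S<60)&(V>150)
    k,l,st,_=cv2.connectedComponentsWithStats(lf.astype(np.uint8))
    for i in range(1,k):
        if st[i,4]>30: print("leaf",st[i],rect(P[l==i]),P[l==i].mean(0))
```

```text
handle [402 206  14  33 242] (array([ 476.6, -250. ]), array([81.8, 19.3]), [[434.6000061035156, -248.0], [438.20001220703125, -267.0], [518.5999755859375, -251.89999389648438], [515.0, -232.89999389648438]], 242)
leaf [395 183  12  22 148] (array([ 555.1, -235.8]), array([56.4, 20.4]), [[525.5999755859375, -230.5], [529.0, -250.60000610351562], [584.5999755859375, -241.10000610351562], [581.0999755859375, -221.0]], 148) [ 553.46731805 -235.82238234    4.70600172]
handle [223 191  18  24 172] (array([ 477.3, -252.6]), array([83.5, 18.1]), [[434.6000061035156, -251.6999969482422], [438.1000061035156, -269.5], [520.0999755859375, -253.39999389648438], [516.5999755859375, -235.60000610351562]], 172)
leaf [238 218  16  19 132] (array([ 552. , -238.3]), array([62.6, 20.7]), [[519.2999877929688, -234.0], [523.0999755859375, -254.39999389648438], [584.7000122070312, -242.6999969482422], [580.7999877929688, -222.3000030517578]], 132) [ 551.64671163 -238.60731755    4.29502102]
```

carry_out:
  commands:
    - [[0, 0, 0, 0, 0, 0.0745], [0, 0, 0, 0, 0, 0.0745], [-0.09, -0.114, 0.035, 0, 0, 0], [-0.09, -0.114, 0.035, 0, 0, 0], [-0.09, -0.114, 0.035, 0, 0, 0], [-0.09, -0.114, 0.035, 0, 0, 0], [-0.09, -0.114, 0.035, 0, 0, 0], [-0.09, -0.114, 0.035, 0, 0, 0], [-0.09, -0.114, 0.035, 0, 0, 0], [-0.09, -0.114, 0.035, 0, 0, 0], [-0.09, -0.114, 0.035, 0, 0, 0], [-0.09, -0.114, 0.035, 0, 0, 0], [0, 0, 0, 0, 0, 0], [0, 0, 0, 0, 0, 0]]
  fingers: 1
  squeeze: 40

```text
clock: 1.5
tcp_pos: [472.6, -251.2, 120.4]
tcp_rot: [0.77, -0.638, -0.001, 0.0]
wrist_force: [-0.3, -0.6, 0.5]
width: 85.5
```

```bash
cat >> h.py <<'E'
def go(x,y,z=None,ax=None):
    "remaining tool-frame shift (mm) to world x,y,z; turn about tool z (deg) to put tool x at ax"
    s=manip.state();M=R.from_quat(s["tcp_rot"]).as_matrix();p=s["tcp_pos"]
    a=np.degrees(np.arctan2(M[1,0],M[0,0]))
    t=np.array([x,y,p[2] if z is None else z])
    print("t",s["clock"],"tcp",p.round(1),"xang",a.round(2),"tilt",M[:,2].round(4),"F",s["wrist_force"].round(2),"w",round(s["width"],1))
    if ax is not None:
        a2=np.radians(ax);M=np.array([[np.cos(a2),np.sin(a2),0],[np.sin(a2),-np.cos(a2),0],[0,0,-1]]);print("turn share",round((a-ax)/90,4))
    print("shift share (after turn)",(M.T@(t-p)/250).round(4))
E
python3 - <<'E'
from h import *
go(472,-252.3,8,-79.4)
ci=manip.camera_info("wrist");p,d=manip.capture("wrist");cv2.imwrite("pics/w1.png",p[:,:,::-1]);print(ci)
E
```

```text
t 1.5 tcp [ 472.6 -251.2  120.4] xang -79.3 tilt [-1.4e-03  2.0e-04 -1.0e+00] F [-0.3  -0.6   0.46] w 85.5
turn share 0.0011
shift share (after turn) [0.0039 0.003  0.4495]
{'intrinsics': array([[309.70691629,   0.        , 312.26520775],
       [  0.        , 309.70691629, 198.14826412],
       [  0.        ,   0.        ,   1.        ]]), 'eye': array([ 542.57046896, -237.88941457,  286.68661061]), 'orientation': array([ 0.76210912, -0.63157432, -0.09102639,  0.10962553])}
```

View pics/w1.png

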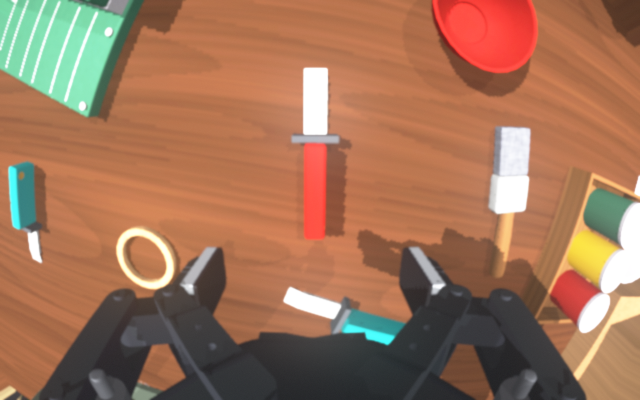

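The wrist view shows the red feeler centred between the jaws: handle (315,190), flange (315,139), leaf tip (316,68). It is aligned with the tool, so I go down and grip.

carry_out:
  commands:
    - [[0.002, 0.003, 0.12, 0, 0, 0], [0.002, 0, 0.12, 0, 0, 0], [0, 0, 0.1, 0, 0, 0], [0, 0, 0.07, 0, 0, 0], [0, 0, 0.04, 0, 0, 0], [0, 0, 0, 0, 0, 0], [0, 0, 0, 0, 0, 0]]

```text
clock: 2.25
tcp_pos: [472.3, -253.8, 9.1]
tcp_rot: [0.769, -0.639, 0.001, -0.0]
wrist_force: [-0.6, -0.1, -0.4]
width: 85.2
```

carry_out:
  commands:
    - [[0, 0, 0, 0, 0, 0], [0, 0, 0, 0, 0, 0], [0, 0, 0, 0, 0, 0], [0, 0, 0, 0, 0, 0], [0, 0, 0, 0, 0, 0], [0, 0, 0, 0, 0, 0], [0, 0, 0, 0, 0, 0], [0, 0, 0, 0, 0, 0], [0, 0, 0, 0, 0, 0], [0, 0, 0, 0, 0, 0], [0, 0, 0, 0, 0, 0], [0, 0, 0, 0, 0, 0]]
  fingers: -1
  squeeze: 40

```text
clock: 3.45
tcp_pos: [472.3, -253.1, 8.8]
tcp_rot: [0.769, -0.639, 0.0, 0.0]
wrist_force: [-0.8, -0.4, 5.5]
width: 16.1
```

carry_out:
  commands:
    - [[0, 0, -0.06, 0, 0, 0], [0, 0, -0.1, 0, 0, 0], [0, 0, -0.12, 0, 0, 0], [0, 0, 0, 0, 0, 0.0743], [0, 0, 0, 0, 0, 0.0743], [0, 0, 0, 0, 0, 0.0743], [0, 0, 0, 0, 0, 0.0743], [0, 0, 0, 0, 0, 0], [0, 0, 0, 0, 0, 0]]

```text
clock: 4.35
tcp_pos: [471.6, -252.6, 77.7]
tcp_rot: [-0.602, 0.799, 0.001, -0.0]
wrist_force: [0.8, 0.3, -1.5]
width: 16.1
```

Run:
```python
from h import *
go(526.5,116.8,60,-106.1)
ci=manip.camera_info("wrist");p,d=manip.capture("wrist");cv2.imwrite("pics/w2.png",p[:,:,::-1]);np.save("w2d.npy",d)
```

```text
t 4.35 tcp [ 471.6 -252.6   77.7] xang -106.02 tilt [-1.3e-03  8.0e-04 -1.0e+00] F [ 0.83  0.27 -1.51] w 16.1
turn share 0.0009
shift share (after turn) [-1.4805  0.1989  0.071 ]
```

View pics/w2.png

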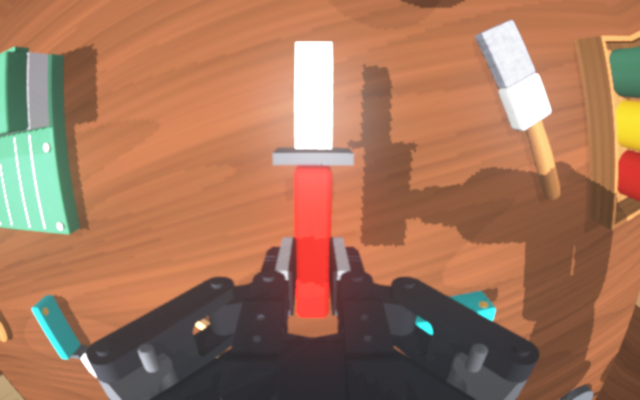

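The feeler is held straight: flange at (313,158), tip at (313,42). I use the depth to get its pose in the hand.

```bash
cat >> h.py <<'E'
def fcloud(d,ci):
    K=ci["intrinsics"];v,u=np.indices(d.shape);a=(u-K[0,2])/K[0,0];b=(v-K[1,2])/K[1,1];th=np.hypot(a,b)+1e-9
    s=np.tan(th)/th
    return np.dstack([a*s*d,b*s*d,d])@R.from_quat(ci["orientation"]).as_matrix().T+ci["eye"]
def inhand(p,d,ci,s):
    P=fcloud(d,ci);M=R.from_quat(s["tcp_rot"]).as_matrix();T=(P-s["tcp_pos"])@M   # tool coords
    h=cv2.cvtColor(p,cv2.COLOR_RGB2HSV).astype(int);v,u=np.indices(d.shape)
    f=-T[...,1]; ok=(abs(T[...,0])<30)&(T[...,2]>-40)&(T[...,2]<30)&(d>0)
    leaf=ok&(h[...,1]<40)&(h[...,2]>180)&(f>40);red=ok&((h[...,0]<6)|(h[...,0]>174))&(h[...,1]>150)&(f>15)
    for n,m in(("leaf",leaf),("red",red)):
        x,ff,z=T[m][:,0],f[m],T[m][:,2]
        print(n,m.sum(),"fwd",np.percentile(ff,[1,99]).round(1),"x",np.percentile(x,[2,50,98]).round(1),"z",np.median(z).round(1),"yaw,pitch slope",np.polyfit(ff,x,1).round(3),np.polyfit(ff,z,1).round(3))
E
python3 - <<'E'
from h import *
inhand(cv2.imread("pics/w2.png")[:,:,::-1].copy(),np.load("w2d.npy"),manip.camera_info("wrist"),manip.state())
E
```

```text
leaf 4875 fwd [ 44.6 109.3] x [-15.5   0.4  15.6] z 3.4 yaw,pitch slope [ 0.006 -0.043] [  0.273 -19.869]
red 2281 fwd [15.2 44.1] x [-8.6 -0.2  8.4] z -27.7 yaw,pitch slope [ 0.011 -0.433] [ 2.8000e-02 -2.8388e+01]
```

carry_out:
  commands:
    - [[-0.148, 0.02, 0, 0, 0, 0], [-0.148, 0.02, 0, 0, 0, 0], [-0.148, 0.02, 0, 0, 0, 0], [-0.148, 0.02, 0, 0, 0, 0], [-0.148, 0.02, 0, 0, 0, 0], [-0.148, 0.02, 0, 0, 0, 0], [-0.148, 0.02, 0, 0, 0, 0], [-0.148, 0.02, 0, 0, 0, 0], [-0.148, 0.02, 0, 0, 0, 0], [-0.148, 0.02, 0, 0, 0, 0], [0, 0, 0.03, 0, 0, 0], [0, 0, 0, 0, 0, 0], [0, 0, 0, 0, 0, 0], [0, 0, 0, 0, 0, 0]]

```text
clock: 5.8
tcp_pos: [527.0, 115.3, 71.0]
tcp_rot: [-0.6, 0.8, -0.0, -0.0]
wrist_force: [0.2, -1.0, -2.3]
width: 16.2
```

Run:
```python
from h import *
go(526.5,116.8,40,-106.1)
s=manip.state();ci=manip.camera_info("wrist");p,d=manip.capture("wrist");cv2.imwrite("pics/w3.png",p[:,:,::-1]);np.save("w3d.npy",d)
inhand(p,d,ci,s)
P=fcloud(d,ci);h=cv2.cvtColor(p,cv2.COLOR_RGB2HSV).astype(int)
t=np.radians(-16.1);X=(P[...,:2]-[649.5,81.3])@np.array([[np.cos(t),-np.sin(t)],[np.sin(t),np.cos(t)]])
g=(h[...,0]>65)&(h[...,0]<90)&(h[...,1]>60)
for n,lo,hi in(("apron",14,26),("hoodtop",70,78)):
    m=g&(P[...,2]>lo)&(P[...,2]<hi)&(abs(X[...,0])<140)&(abs(X[...,1])<140)
    print(n,rect(X[m]),np.median(P[m][:,2]))
# front face points
m=(P[...,2]>50)&(P[...,2]<70)&(abs(X[...,0])<15)&(abs(X[...,1])<110)
print("face",m.sum(),np.polyfit(X[m][:,1],X[m][:,0],1).round(3))
```

```text
t 5.8 tcp [527.  115.3  71. ] xang -106.22 tilt [-2.e-04 -3.e-04 -1.e+00] F [ 0.24 -0.96 -2.32] w 16.2
turn share -0.0014
shift share (after turn) [-0.0052  0.0034  0.1238]
leaf 4719 fwd [ 45.5 110.1] x [-12.5   3.1  15.5] z 2.9 yaw,pitch slope [ 0.04  -0.238] [  0.238 -17.437]
red 2317 fwd [15.4 44.4] x [-7.9  0.8  9.4] z -27.8 yaw,pitch slope [ 0.031 -0.13 ] [ 1.5000e-02 -2.8103e+01]
apron (array([-51.4,  -0.9]), array([249.1, 119. ]), [[-111.69999694824219, -125.0999984741211], [7.400000095367432, -125.80000305175781], [8.800000190734863, 123.19999694824219], [-110.19999694824219, 123.9000015258789]], 38776) 20.87969840558395
hoodtop (array([-27.3,  -0.7]), array([238.6,  97. ]), [[-76.30000305175781, -119.80000305175781], [20.700000762939453, -120.0999984741211], [21.700000762939453, 118.4000015258789], [-75.4000015258789, 118.80000305175781]], 7819) 74.49846010400455
face 3249 [ 0.002 -1.198]
```

View pics/w3.png

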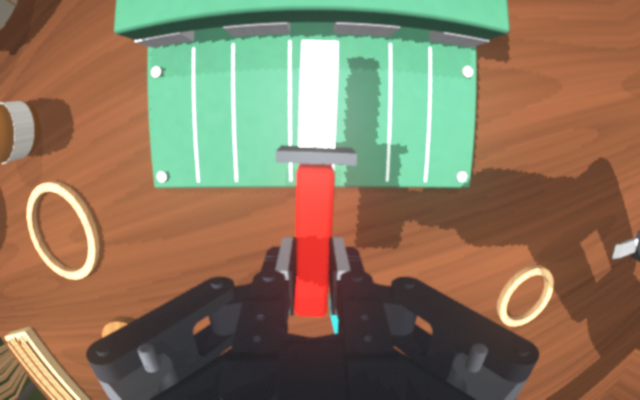

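The apron's white lines and the hood show the leaf in front of the middle throat, about 1 mm towards -y. I correct that and lower onto the apron.

carry_out:
  commands:
    - [[-0.008, 0, 0.06, 0, 0, -0.008], [0, 0, 0.05, 0, 0, 0], [0, 0, 0.03, 0, 0, 0], [0, 0, 0.015, 0, 0, 0], [0, 0, 0.008, 0, 0, 0], [0, 0, 0, 0, 0, 0], [0, 0, 0, 0, 0, 0], [0, 0, 0, 0, 0, 0]]

```text
clock: 6.65
tcp_pos: [528.0, 118.4, 30.6]
tcp_rot: [-0.606, 0.796, -0.0, 0.0]
wrist_force: [0.8, 0.1, -1.4]
width: 16.5
```

Run:
```python
from h import *
go(525.9,116.9,28.5,-106.3)
print(manip.state()["torque"])
```

```text
t 6.65 tcp [528.  118.4  30.6] xang -105.44 tilt [ 9.e-04  1.e-04 -1.e+00] F [ 0.85  0.13 -1.37] w 16.5
turn share 0.0096
shift share (after turn) [0.008  0.0062 0.0082]
[ 0.05176846  0.0250821  -0.01836393]
```

carry_out:
  commands:
    - [[0.003, 0, 0.004, 0, 0, 0], [0, 0, 0.004, 0, 0, 0], [0, -0.02, 0, 0, 0, 0], [0, -0.02, 0, 0, 0, 0], [0, -0.02, 0, 0, 0, 0], [0, -0.02, 0, 0, 0, 0], [0, -0.02, 0, 0, 0, 0], [0, -0.02, 0, 0, 0, 0], [0, 0, 0, 0, 0, 0], [0, 0, 0, 0, 0, 0]]

```text
clock: 7.65
tcp_pos: [556.0, 109.8, 28.9]
tcp_rot: [-0.606, 0.796, 0.0, -0.0]
wrist_force: [-2.9, 0.8, 5.2]
width: 16.4
```

```bash
cat >> h.py <<'E'
def feel(k,stop=None):
    "shoulder/tip in throat k's frame from the TCP (shoulder 50 ahead, underside 8 below)"
    s=manip.state();t=np.radians(-16.3);D=np.array([np.cos(t),np.sin(t)]);N=np.array([-D[1],D[0]])
    m=np.array([648.8,81.0])+N*70*(k-1);r=s["tcp_pos"][:2]-m;F=s["wrist_force"]
    print("t",round(s["clock"],2),"tip x %.1f tcp lat %.1f under z %.1f"%(r@D+110,r@N,s["tcp_pos"][2]-28),"Fpush %.1f Flat %.1f Fz %.1f"%(F[:2]@D,F[:2]@N,F[2]),"xang+106.3: %.2f"%(np.degrees(np.arctan2(*(R.from_quat(s["tcp_rot"]).as_matrix()[[1,0],0])))+106.3),"w %.1f"%s["width"])
E
python3 -c "
from h import *
feel(1)"
```

```text
t 7.65 tip x 12.8 tcp lat 1.6 under z 0.9 Fpush -3.0 Flat -0.0 Fz 5.2 xang+106.3: 0.85 w 16.4
```

carry_out:
  commands:
    - [[0, 0, -0.003, 0, 0, 0], [0, -0.01, 0, 0, 0, 0], [0, -0.01, 0, 0, 0, 0], [0, -0.006, 0, 0, 0, 0], [0, 0, 0, 0, 0, 0]]

```text
clock: 8.15
tcp_pos: [562.8, 107.8, 29.0]
tcp_rot: [-0.606, 0.796, 0.0, -0.0]
wrist_force: [-3.0, 0.0, 4.6]
width: 16.2
```

carry_out:
  commands:
    - [[0, -0.005, 0, 0, 0, 0], [0, -0.005, 0, 0, 0, 0], [0, 0, 0, 0, 0, 0]]

```text
clock: 8.45
tcp_pos: [563.6, 107.4, 28.9]
tcp_rot: [-0.606, 0.796, 0.001, -0.001]
wrist_force: [-6.5, 2.2, 5.5]
width: 16.1
```

```bash
python3 -c "
from h import *
feel(1)"
```

```text
t 8.45 tip x 20.8 tcp lat 1.4 under z 0.9 Fpush -6.9 Flat 0.3 Fz 5.5 xang+106.3: 0.83 w 16.1
```

carry_out:
  commands:
    - [[0, -0.005, 0, 0, 0, 0], [0, 0, 0, 0, 0, 0], [0, 0, 0, 0, 0, 0]]

```text
clock: 8.75
tcp_pos: [563.8, 107.3, 28.9]
tcp_rot: [-0.605, 0.796, 0.002, -0.002]
wrist_force: [-8.2, 2.9, 6.7]
width: 16.2
```

carry_out:
  commands:
    - [[0, -0.005, 0, 0, 0, 0], [0, 0, 0, 0, 0, 0], [0, 0, 0, 0, 0, 0]]

```text
clock: 9.05
tcp_pos: [563.8, 107.1, 28.9]
tcp_rot: [-0.605, 0.796, 0.003, -0.003]
wrist_force: [-10.7, 3.6, 9.9]
width: 16.2
```

```bash
python3 -c "
from h import *
feel(1)"
```

```text
t 9.05 tip x 21.1 tcp lat 1.2 under z 0.9 Fpush -11.2 Flat 0.4 Fz 9.9 xang+106.3: 0.82 w 16.2
```

The middle throat stops the leaf at 21 mm with the push past 10 N, so it is the tight one. I back out and go to throat 0.

carry_out:
  commands:
    - [[0, 0.02, 0, 0, 0, 0], [0, 0.04, 0, 0, 0, 0], [0, 0.06, -0.004, 0, 0, 0], [0, 0.04, -0.02, 0, 0, 0], [0.05, 0, -0.02, 0, 0, 0], [0.1, 0, 0, 0, 0, 0], [0.1, 0, 0, 0, 0, 0], [0.03, 0, 0, 0, 0, 0], [0, 0, 0, 0, 0, 0], [0, 0, 0, 0, 0, 0], [0, 0, 0, 0, 0, 0]]

```text
clock: 10.15
tcp_pos: [510.8, 50.3, 40.0]
tcp_rot: [-0.606, 0.796, -0.0, 0.0]
wrist_force: [0.1, 0.1, -2.3]
width: 16.5
```

Run:
```python
from h import *
feel(0)
s=manip.state();ci=manip.camera_info("wrist");p,d=manip.capture("wrist");inhand(p,d,ci,s)
cv2.imwrite("pics/w4.png",p[:,:,::-1])
```

```text
t 10.15 tip x -13.8 tcp lat 1.8 under z 12.0 Fpush 0.1 Flat 0.2 Fz -2.3 xang+106.3: 0.89 w 16.5
leaf 5986 fwd [ 45.6 122.8] x [-13.4   2.5  19.3] z 3.2 yaw,pitch slope [0.033 0.053] [  0.221 -13.13 ]
red 2299 fwd [15.4 44.4] x [-7.8  0.8  9.3] z -27.8 yaw,pitch slope [ 0.033 -0.125] [ 1.7000e-02 -2.8192e+01]
```

View pics/w4.png

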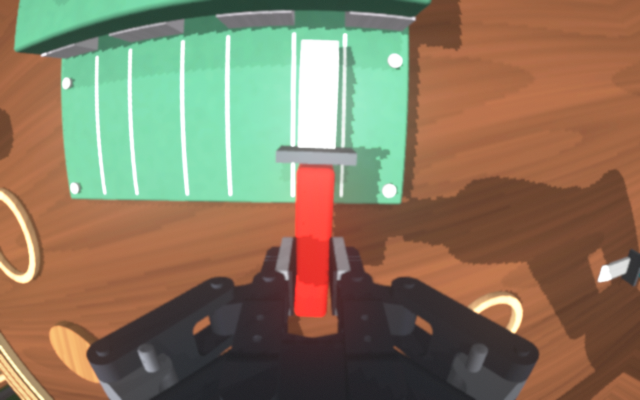

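The leaf is centred between throat 0's guide lines (293 and 344 px, leaf at 319). I lower it and feel.

carry_out:
  commands:
    - [[0, 0, 0.02, 0, 0, -0.008], [0, 0, 0.015, 0, 0, 0], [0, 0, 0.007, 0, 0, 0], [0, -0.02, 0, 0, 0, 0], [0, -0.025, 0, 0, 0, 0], [0, -0.025, 0, 0, 0, 0], [0, -0.025, 0, 0, 0, 0], [0, -0.02, 0, 0, 0, 0], [0, -0.01, 0, 0, 0, 0], [0, 0, 0, 0, 0, 0], [0, 0, 0, 0, 0, 0]]

```text
clock: 11.3
tcp_pos: [540.2, 41.7, 29.3]
tcp_rot: [-0.611, 0.792, 0.0, -0.0]
wrist_force: [0.1, 0.1, -1.8]
width: 16.0
```

```bash
python3 -c "
from h import *
feel(0)"
```

```text
t 11.3 tip x 16.8 tcp lat 1.8 under z 1.3 Fpush 0.0 Flat 0.1 Fz -1.8 xang+106.3: 1.57 w 16.0
```

carry_out:
  commands:
    - [[0, -0.006, 0, 0, 0, 0], [0, -0.006, 0, 0, 0, 0], [0, 0, 0, 0, 0, 0], [0, 0, 0, 0, 0, 0]]

```text
clock: 11.7
tcp_pos: [543.4, 41.0, 29.4]
tcp_rot: [-0.611, 0.792, -0.0, -0.0]
wrist_force: [-0.3, 0.6, -2.2]
width: 16.3
```

carry_out:
  commands:
    - [[0, -0.006, 0, 0, 0, 0], [0, -0.006, 0, 0, 0, 0], [0, 0, 0, 0, 0, 0], [0, 0, 0, 0, 0, 0]]

```text
clock: 12.1
tcp_pos: [546.3, 40.2, 29.4]
tcp_rot: [-0.611, 0.792, -0.0, -0.0]
wrist_force: [0.9, -0.7, -3.5]
width: 16.5
```

```bash
python3 -c "
from h import *
feel(0)"
```

```text
t 12.1 tip x 23.1 tcp lat 2.1 under z 1.4 Fpush 1.0 Flat -0.4 Fz -3.5 xang+106.3: 1.58 w 16.5
```

carry_out:
  commands:
    - [[0.001, -0.006, 0, 0, 0, 0], [0, -0.006, 0, 0, 0, 0], [0, 0, 0, 0, 0, 0], [0, 0, 0, 0, 0, 0]]

```text
clock: 12.5
tcp_pos: [549.1, 39.2, 29.4]
tcp_rot: [-0.611, 0.792, -0.0, -0.0]
wrist_force: [0.3, 0.7, -1.9]
width: 16.0
```

carry_out:
  commands:
    - [[0.001, -0.006, 0, 0, 0, 0], [0, -0.006, 0, 0, 0, 0], [0, 0, 0, 0, 0, 0], [0, 0, 0, 0, 0, 0]]

```text
clock: 12.9
tcp_pos: [552.0, 38.2, 29.4]
tcp_rot: [-0.611, 0.792, -0.0, -0.0]
wrist_force: [-0.3, 0.4, -2.5]
width: 16.4
```

carry_out:
  commands:
    - [[0.001, -0.006, 0, 0, 0, 0], [0, -0.006, 0, 0, 0, 0], [0, 0, 0, 0, 0, 0], [0, 0, 0, 0, 0, 0]]

```text
clock: 13.3
tcp_pos: [554.8, 37.2, 29.4]
tcp_rot: [-0.611, 0.792, -0.0, -0.0]
wrist_force: [0.4, -0.6, -2.3]
width: 15.5
```

carry_out:
  commands:
    - [[0.001, -0.006, 0, 0, 0, 0], [0, -0.006, 0, 0, 0, 0], [0, 0, 0, 0, 0, 0], [0, 0, 0, 0, 0, 0]]

```text
clock: 13.7
tcp_pos: [557.7, 36.2, 29.4]
tcp_rot: [-0.611, 0.792, -0.0, -0.0]
wrist_force: [0.2, -0.5, -2.0]
width: 16.1
```

```bash
python3 -c "
from h import *
feel(0)"
```

```text
t 13.7 tip x 35.1 tcp lat 1.4 under z 1.4 Fpush 0.3 Flat -0.5 Fz -2.0 xang+106.3: 1.57 w 16.1
```

carry_out:
  commands:
    - [[0.001, -0.006, 0, 0, 0, 0], [0, -0.006, 0, 0, 0, 0], [0, 0, 0, 0, 0, 0], [0, 0, 0, 0, 0, 0]]

```text
clock: 14.1
tcp_pos: [560.5, 35.2, 29.4]
tcp_rot: [-0.611, 0.792, -0.0, -0.0]
wrist_force: [-0.2, -0.5, -0.9]
width: 16.2
```

carry_out:
  commands:
    - [[0.001, -0.006, 0, 0, 0, 0], [0, -0.006, 0, 0, 0, 0], [0, -0.006, 0, 0, 0, 0], [0, 0, 0, 0, 0, 0]]

```text
clock: 14.5
tcp_pos: [565.1, 33.8, 29.4]
tcp_rot: [-0.611, 0.792, -0.0, 0.0]
wrist_force: [-0.0, 0.7, -1.6]
width: 16.1
```

carry_out:
  commands:
    - [[0.001, -0.006, 0, 0, 0, 0], [0, -0.006, 0, 0, 0, 0], [0, -0.006, 0, 0, 0, 0], [0, 0, 0, 0, 0, 0]]

```text
clock: 14.9
tcp_pos: [569.3, 32.4, 29.4]
tcp_rot: [-0.611, 0.792, -0.0, 0.0]
wrist_force: [-0.3, -0.2, -1.8]
width: 16.2
```

```bash
python3 -c "
from h import *
feel(0)"
```

```text
t 14.9 tip x 47.4 tcp lat 1.0 under z 1.4 Fpush -0.2 Flat -0.2 Fz -1.8 xang+106.3: 1.58 w 16.2
```

Throat 0 shows no drag to 47 mm, so it is loose. Throat 2 should be the right one.

carry_out:
  commands:
    - [[0, 0.06, 0, 0, 0, 0], [0, 0.1, 0, 0, 0, 0], [0, 0.088, -0.01, 0, 0, 0], [-0.02, -0.003, -0.034, 0, 0, 0], [-0.12, -0.003, 0, 0, 0, 0], [-0.16, -0.004, 0, 0, 0, 0], [-0.16, -0.004, 0, 0, 0, 0], [-0.08, 0, 0, 0, 0, 0], [-0.024, 0, 0, 0, 0, 0], [0, 0, 0, 0, 0, 0], [0, 0, 0, 0, 0, 0], [0, 0, 0, 0, 0, 0]]

```text
clock: 16.1
tcp_pos: [548.0, 182.4, 40.4]
tcp_rot: [-0.61, 0.792, -0.0, -0.0]
wrist_force: [-0.7, 0.3, -2.1]
width: 16.2
```

Run:
```python
from h import *
feel(2)
s=manip.state();ci=manip.camera_info("wrist");p,d=manip.capture("wrist");inhand(p,d,ci,s)
cv2.imwrite("pics/w5.png",p[:,:,::-1])
```

```text
t 16.1 tip x -15.3 tcp lat -0.9 under z 12.4 Fpush -0.7 Flat 0.1 Fz -2.1 xang+106.3: 1.51 w 16.2
leaf 6091 fwd [ 45.7 119.4] x [-15.    2.5  18. ] z 3.2 yaw,pitch slope [ 0.032 -0.02 ] [  0.222 -12.835]
red 2290 fwd [15.2 44.4] x [-7.9  0.7  9.2] z -27.9 yaw,pitch slope [ 0.029 -0.09 ] [ 9.0000e-03 -2.8023e+01]
```

View pics/w5.png

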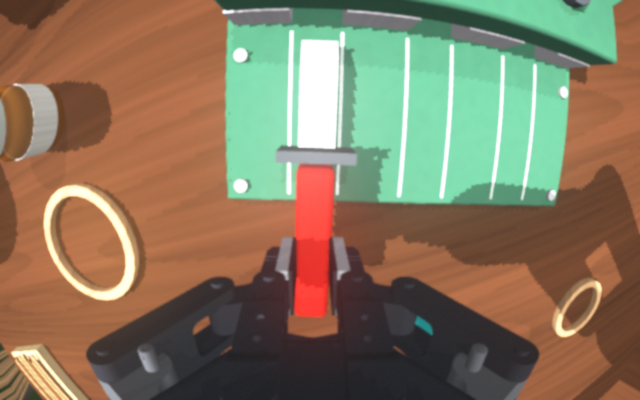

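The leaf is parallel to the throat 2 lines but about 1.5 mm to the right (320 against 317 px). I correct that, lower and feel.

carry_out:
  commands:
    - [[-0.006, 0, 0.02, 0, 0, 0], [0, 0, 0.016, 0, 0, 0], [0, 0, 0.008, 0, 0, 0], [0.001, -0.02, 0, 0, 0, 0], [0.001, -0.025, 0, 0, 0, 0], [0.001, -0.025, 0, 0, 0, 0], [0.001, -0.025, 0, 0, 0, 0], [0, -0.02, 0, 0, 0, 0], [0, -0.015, 0, 0, 0, 0], [0, 0, 0, 0, 0, 0], [0, 0, 0, 0, 0, 0]]

```text
clock: 17.25
tcp_pos: [579.7, 175.8, 29.3]
tcp_rot: [-0.611, 0.792, 0.0, -0.0]
wrist_force: [-0.5, -0.8, -1.2]
width: 16.0
```

carry_out:
  commands:
    - [[0, -0.006, 0, 0, 0, 0], [0, -0.006, 0, 0, 0, 0], [0, 0, 0, 0, 0, 0], [0, 0, 0, 0, 0, 0]]

```text
clock: 17.65
tcp_pos: [582.7, 175.2, 29.4]
tcp_rot: [-0.611, 0.792, -0.0, -0.0]
wrist_force: [0.1, -0.4, -1.6]
width: 16.1
```

carry_out:
  commands:
    - [[0.001, -0.006, 0, 0, 0, 0], [0, -0.006, 0, 0, 0, 0], [0, 0, 0, 0, 0, 0], [0, 0, 0, 0, 0, 0]]

```text
clock: 18.05
tcp_pos: [585.6, 174.1, 29.4]
tcp_rot: [-0.611, 0.792, -0.0, 0.0]
wrist_force: [-0.5, 0.2, -0.5]
width: 16.0
```

```bash
python3 -c "
from h import *
feel(2)"
```

```text
t 18.05 tip x 23.3 tcp lat 1.6 under z 1.4 Fpush -0.5 Flat 0.0 Fz -0.5 xang+106.3: 1.58 w 16.0
```

carry_out:
  commands:
    - [[0.001, -0.006, 0, 0, 0, 0], [0, -0.006, 0, 0, 0, 0], [0, 0, 0, 0, 0, 0], [0, 0, 0, 0, 0, 0]]

```text
clock: 18.45
tcp_pos: [588.4, 173.1, 29.4]
tcp_rot: [-0.611, 0.792, -0.0, -0.0]
wrist_force: [-0.0, 1.0, -2.4]
width: 16.4
```

carry_out:
  commands:
    - [[0.001, -0.006, 0, 0, 0, 0], [0, -0.006, 0, 0, 0, 0], [0, 0, 0, 0, 0, 0], [0, 0, 0, 0, 0, 0]]

```text
clock: 18.85
tcp_pos: [591.2, 172.1, 29.4]
tcp_rot: [-0.611, 0.792, -0.0, -0.0]
wrist_force: [-0.9, 0.5, -1.1]
width: 16.4
```

carry_out:
  commands:
    - [[0.001, -0.006, 0, 0, 0, 0], [0, -0.006, 0, 0, 0, 0], [0, 0, 0, 0, 0, 0], [0, 0, 0, 0, 0, 0]]

```text
clock: 19.25
tcp_pos: [591.9, 171.4, 29.2]
tcp_rot: [-0.611, 0.792, 0.001, -0.002]
wrist_force: [-5.7, 1.7, 0.7]
width: 16.0
```

carry_out:
  commands:
    - [[0.001, -0.006, 0, 0, 0, 0], [0, -0.006, 0, 0, 0, 0], [0, 0, 0, 0, 0, 0], [0, 0, 0, 0, 0, 0]]

```text
clock: 19.65
tcp_pos: [593.6, 170.6, 29.2]
tcp_rot: [-0.611, 0.792, 0.002, -0.003]
wrist_force: [-8.2, 2.6, 2.6]
width: 16.4
```

```bash
python3 -c "
from h import *
feel(2)"
```

```text
t 19.65 tip x 31.9 tcp lat 0.5 under z 1.2 Fpush -8.6 Flat 0.2 Fz 2.6 xang+106.3: 1.55 w 16.4
```

carry_out:
  commands:
    - [[0, -0.005, 0, 0, 0, 0], [0, 0, 0, 0, 0, 0], [0, 0, 0, 0, 0, 0]]

```text
clock: 19.95
tcp_pos: [594.7, 170.3, 29.2]
tcp_rot: [-0.61, 0.792, 0.002, -0.003]
wrist_force: [-8.6, 2.6, 3.7]
width: 16.0
```

carry_out:
  commands:
    - [[0, -0.005, 0, 0, 0, 0], [0, 0, 0, 0, 0, 0], [0, 0, 0, 0, 0, 0]]

```text
clock: 20.25
tcp_pos: [595.7, 170.0, 29.1]
tcp_rot: [-0.61, 0.792, 0.002, -0.003]
wrist_force: [-8.5, 2.5, 2.9]
width: 16.2
```

carry_out:
  commands:
    - [[0.001, -0.006, 0, 0, 0, 0], [0, 0, 0, 0, 0, 0], [0, 0, 0, 0, 0, 0]]

```text
clock: 20.55
tcp_pos: [597.2, 169.4, 29.1]
tcp_rot: [-0.61, 0.792, 0.002, -0.003]
wrist_force: [-7.7, 2.9, 3.8]
width: 16.2
```

```bash
python3 -c "
from h import *
feel(2)"
```

```text
t 20.55 tip x 35.6 tcp lat 0.3 under z 1.1 Fpush -8.2 Flat 0.7 Fz 3.8 xang+106.3: 1.55 w 16.2
```

Steady at about 8 N and moving, which fits the ride-up. I continue.

carry_out:
  commands:
    - [[0, -0.006, 0, 0, 0, 0], [0, -0.006, 0, 0, 0, 0], [0, 0, 0, 0, 0, 0]]

```text
clock: 20.85
tcp_pos: [600.4, 168.5, 29.2]
tcp_rot: [-0.611, 0.792, 0.002, -0.003]
wrist_force: [-8.8, 2.5, 2.7]
width: 16.3
```

carry_out:
  commands:
    - [[0, -0.006, 0, 0, 0, 0], [0, -0.006, 0, 0, 0, 0], [0, 0, 0, 0, 0, 0]]

```text
clock: 21.15
tcp_pos: [604.0, 167.6, 29.1]
tcp_rot: [-0.611, 0.792, 0.002, -0.002]
wrist_force: [-6.5, 1.0, 1.8]
width: 15.8
```

carry_out:
  commands:
    - [[0, -0.006, 0, 0, 0, 0], [0, -0.006, 0, 0, 0, 0], [0, 0, 0, 0, 0, 0]]

```text
clock: 21.45
tcp_pos: [606.9, 166.8, 29.1]
tcp_rot: [-0.611, 0.792, 0.002, -0.002]
wrist_force: [-6.9, 1.9, 1.7]
width: 16.2
```

```bash
python3 -c "
from h import *
feel(2)"
```

```text
t 21.45 tip x 45.7 tcp lat 0.6 under z 1.1 Fpush -7.1 Flat -0.1 Fz 1.7 xang+106.3: 1.55 w 16.2
```

carry_out:
  commands:
    - [[0, -0.006, 0.001, 0, 0, 0], [0, -0.006, 0.001, 0, 0, 0], [0, 0, 0, 0, 0, 0]]

```text
clock: 21.75
tcp_pos: [609.2, 166.2, 29.0]
tcp_rot: [-0.61, 0.792, 0.002, -0.003]
wrist_force: [-8.5, 2.0, 4.1]
width: 16.1
```

carry_out:
  commands:
    - [[0.001, -0.006, 0, 0, 0, 0], [0, -0.006, 0, 0, 0, 0], [0, 0, 0, 0, 0, 0]]

```text
clock: 22.05
tcp_pos: [612.4, 165.3, 29.0]
tcp_rot: [-0.61, 0.792, 0.002, -0.002]
wrist_force: [-8.5, 1.0, 4.8]
width: 16.0
```

carry_out:
  commands:
    - [[0, -0.006, 0, 0, 0, 0], [0, -0.006, 0, 0, 0, 0], [0, 0, 0, 0, 0, 0]]

```text
clock: 22.35
tcp_pos: [615.2, 164.5, 29.0]
tcp_rot: [-0.611, 0.792, 0.002, -0.002]
wrist_force: [-7.4, 2.1, 3.5]
width: 16.3
```

```bash
python3 -c "
from h import *
feel(2)"
```

```text
t 22.35 tip x 54.3 tcp lat 0.7 under z 1.0 Fpush -7.7 Flat -0.1 Fz 3.5 xang+106.3: 1.55 w 16.3
```

carry_out:
  commands:
    - [[0, -0.006, 0, 0, 0, 0], [0, -0.006, 0, 0, 0, 0], [0, 0, 0, 0, 0, 0]]

```text
clock: 22.65
tcp_pos: [618.1, 163.8, 29.0]
tcp_rot: [-0.611, 0.792, 0.002, -0.002]
wrist_force: [-8.5, 1.9, 3.0]
width: 16.7
```

carry_out:
  commands:
    - [[0, -0.005, 0, 0, 0, 0], [0, 0, 0, 0, 0, 0], [0, 0, 0, 0, 0, 0]]

```text
clock: 22.95
tcp_pos: [619.1, 163.5, 29.0]
tcp_rot: [-0.611, 0.792, 0.002, -0.002]
wrist_force: [-8.4, 1.3, 4.1]
width: 16.4
```

carry_out:
  commands:
    - [[0, -0.005, 0, 0, 0, 0], [0, 0, 0, 0, 0, 0], [0, 0, 0, 0, 0, 0]]

```text
clock: 23.25
tcp_pos: [619.1, 163.4, 28.9]
tcp_rot: [-0.61, 0.792, 0.003, -0.003]
wrist_force: [-11.0, 2.5, 5.9]
width: 16.2
```

carry_out:
  commands:
    - [[0, -0.005, 0, 0, 0, 0], [0, 0, 0, 0, 0, 0], [0, 0, 0, 0, 0, 0]]

```text
clock: 23.55
tcp_pos: [619.1, 163.3, 28.9]
tcp_rot: [-0.61, 0.792, 0.004, -0.004]
wrist_force: [-13.5, 4.6, 7.3]
width: 16.3
```

Run:
```python
from h import *
feel(2)
p,d=manip.capture("wrist");cv2.imwrite("pics/w6.png",p[:,:,::-1])
```

```text
t 23.55 tip x 58.4 tcp lat 0.7 under z 0.9 Fpush -14.2 Flat 0.6 Fz 7.3 xang+106.3: 1.53 w 16.3
```

View pics/w6.png

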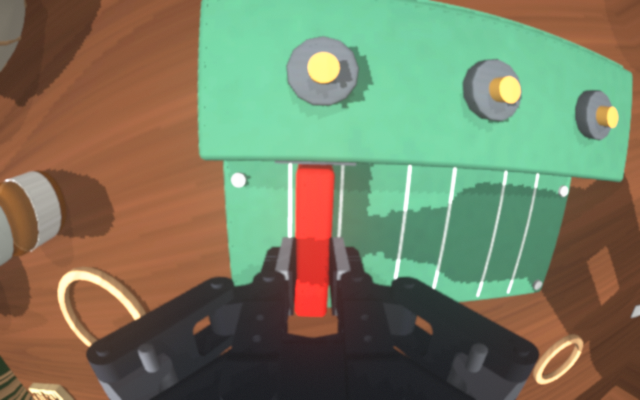

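The flange is against the hood: motion stopped at tip 58 mm and force rose to 14 N. The handle is midway between the guide lines (291 and 342, handle 315 px). I relax the push and release.

carry_out:
  commands:
    - [[0, 0.007, 0, 0, 0, 0], [0, 0.003, 0, 0, 0, 0], [0, 0, 0, 0, 0, 0], [0, 0, 0, 0, 0, 0]]

```text
clock: 24.0
tcp_pos: [619.2, 163.4, 29.0]
tcp_rot: [-0.611, 0.792, 0.002, -0.002]
wrist_force: [-7.8, 2.3, 3.8]
width: 16.7
```

carry_out:
  commands:
    - [[0, 0, 0, 0, 0, 0], [0, 0, 0, 0, 0, 0], [0, 0, 0, 0, 0, 0], [0, 0, 0, 0, 0, 0], [0, 0, 0, 0, 0, 0], [0, 0, 0, 0, 0, 0], [0, 0, 0, 0, 0, 0], [0, 0, 0, 0, 0, 0]]
  fingers: 0.2

```text
clock: 24.8
tcp_pos: [622.2, 163.0, 28.9]
tcp_rot: [-0.611, 0.792, -0.0, -0.0]
wrist_force: [0.1, -0.8, 0.4]
width: 51.1
```

carry_out:
  commands:
    - [[0, 0, -0.04, 0, 0, 0], [0, 0, -0.08, 0, 0, 0], [0, 0.08, -0.12, 0, 0, 0], [0, 0.12, -0.12, 0, 0, 0], [0, 0.12, -0.12, 0, 0, 0], [0, 0.08, 0, 0, 0, 0], [0, 0, 0, 0, 0, 0], [0, 0, 0, 0, 0, 0]]

```text
clock: 25.6
tcp_pos: [525.8, 188.4, 149.6]
tcp_rot: [-0.611, 0.792, -0.0, 0.001]
wrist_force: [0.1, 0.2, -0.4]
width: 51.3
```

Run:
```python
from h import *
feel(2)
ci=manip.camera_info("wrist");p,d=manip.capture("wrist");cv2.imwrite("pics/w7.png",p[:,:,::-1])
q,e=manip.capture("top")
for n,pp,P in(("wrist",p,fcloud(d,ci)),("top",q,cloud(e,manip.camera_info("top")))):
    h=cv2.cvtColor(pp,cv2.COLOR_RGB2HSV).astype(int)
    t=np.radians(-16.3);D=np.array([np.cos(t),np.sin(t)]);N=np.array([-D[1],D[0]])
    r=P[...,:2]-(np.array([648.8,81.0])+70*N);X=np.dstack([r@D,r@N])
    m=((h[...,0]<6)|(h[...,0]>174))&(h[...,1]>130)&(abs(X[...,1])<25)&(X[...,0]>-120)&(X[...,0]<10)&(P[...,2]>50)&(P[...,2]<64)
    c=X[m];z=P[m][:,2]
    print(n,rect(c),"z",np.median(z),"pitch",np.polyfit(c[:,0],z,1).round(3),"yaw",np.polyfit(c[:,0],c[:,1],1).round(3))
```

```text
t 25.6 tip x -38.2 tcp lat -1.4 under z 121.6 Fpush -0.0 Flat 0.2 Fz -0.4 xang+106.3: 1.61 w 51.3
wrist (array([-48.9,   0.4]), array([82. , 17.6]), [[-90.0, 9.0], [-89.9000015258789, -8.600000381469727], [-7.900000095367432, -8.199999809265137], [-8.0, 9.399999618530273]], 1964) z 56.698437975591645 pitch [-0.    56.639] yaw [-0.     0.457]
top (array([-46.9,   2.2]), array([83.3, 16.4]), [[-88.5999984741211, 9.699999809265137], [-88.4000015258789, -6.699999809265137], [-5.099999904632568, -5.300000190734863], [-5.400000095367432, 11.100000381469727]], 212) z 55.976647547243886 pitch [7.0000e-03 5.5974e+01] yaw [-0.003  1.978]
```

View pics/w7.png

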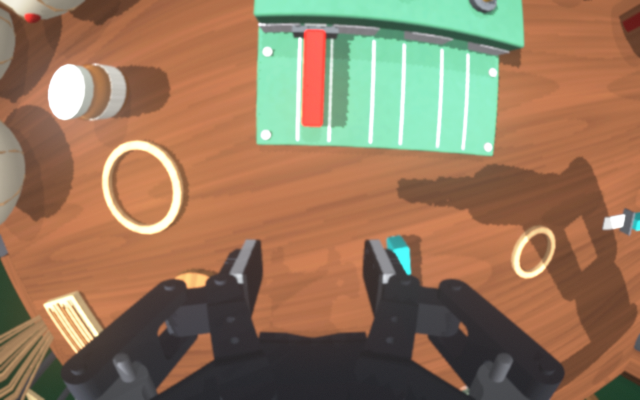

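Released: the handle lies flat (top at 56 to 57 mm, 56 expected), the rear end is 89 to 90 mm from the hood (90 expected), it is square, and the lateral offset is 0.5 to 2 mm. I hand in.

```bash
python3 -c "
from cell import manip
print(manip.hand_in())"
```

```text
the job is handed in; nothing more can be done
None
```

The red feeler is lying fully home in throat 2 (left-hand), released, and the job is handed in; the hand-in reports no verdict.

**How each throat felt:**

| Throat | What happened | Result |
|---|---|---|
| 1 (middle) | Leaf stopped with its tip 21 mm in; the push reached 11 N and I backed out | tight |
| 0 (right) | No drag up to 47 mm | loose |
| 2 (left) | Bar met at about 30 mm, rode up at about 8 N, then slid on steadily until the flange met the hood at 14 N | right one |

**Last checks, after release:** The handle top is at about 56–57 mm, so the feeler lies flat. Yaw error is near 0, the lateral offset is 0.5–2 mm, and the handle's rear end is 89–90 mm from the hood face (90 expected). The arm is clear of everything, and I saw nothing else on the table disturbed, though I did not measure the other things.

**One disagreement:** The drag I read in throat 2 was about 7–8 N, above the stated 1–4 N. I put this down to the leaf being held slightly nose-down and pressed on the floor while gripped. I did not measure the drag again after letting go, and I could not measure the bar's force on the leaf.

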